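Slide the wok home in the dished induction hob and set its locking knob

TASK

Slide the wok across from the flat hob into the dished wok hob beside it, without lifting it off the hobs, so that it sits fully home in the dish, centred and level. Then, on the wok hob, pull the locking power knob up, turn it clockwise until its pointer is at twelve o'clock (straight at the long bar towards the dish), and push it fully down again. Do not knock or shift the squeeze bottle, the shaker or the other things standing about, and let go of everything at the end.

Things in the scene. Friction and masses are not known exactly. Their poses are not given: they have to be found in the camera images.
- wok: stainless round-bottomed wok, open top, 0.5 to 0.9 kg: part of a sphere of 118 mm outer radius, 75 mm high, 222 mm across the rim, wall 4 mm. Origin: centre of its underside; z points up out of its mouth. It starts on the flat hob, where it slides easily (friction about 0.2) and rights itself, but rolls and tips if pushed from inside. In the dish it can stay tilted until the high side of the rim is pressed
- wok_mouth (a point): centre of the wok's mouth, 75 mm above its origin along its z. Two dark loop ears of 9 mm round bar, 61 mm wide (77 mm at the rim), stand out 25 mm beyond the rim at the wok's +y and -y sides, at rim height; the ears start lying roughly along the row of the two hobs, so one trails as the wok is slid: it can be pushed at the rim on both sides of that ear, at the ear, or towed by it
- wok_hob: countertop induction hob, steel and black glass, 379 mm deep (x -184 to +195 mm), 320 mm wide (y), flat top 95 mm above its origin, which lies on the counter; x points away from the robot. A round dish is sunk in the glass: mouth 184 mm across, centre x = +40 mm, y = 0, 43 mm deep, sides sloping 41 degrees; the wok's round base centres itself in it. It stands left or right of the flat hob
- flat_hob: the same hob with a plain flat glass top (95 mm high) and a knob that is fixed; origin and axes as for the wok hob. The two stand side by side 6 mm apart (joining strip between them flush with the tops), so that their tops form one flat surface
- well (a point): point of the wok hob where the centre of the wok's underside lies when the wok is fully home: on the axis of the dish, 42 mm below the glass. The level rim then stands 33 mm above the glass
- wok_knob (a joint): turn of the wok hob's knob in rad, clockwise seen from above: 0 pointer to the hob's left (+y, nine o'clock), 1.571 pointer straight away from the robot (+x, twelve o'clock, long bar on the panel), 3.14 pointer to -y. Starts between 0.05 and 0.35. While down it cannot pass from under about 0.35 to over about 1.2: first pull it up 6 mm or more. Turning takes about 0.05 N m
- wok_knob_pull (a joint): how far the wok hob's knob is pulled up, in m: 0 down (locked), 0.010 fully up (unlocked). It stays where it is left; moving it takes 3 to 4 N
- knob_top (a point): centre of the top of the wok hob's knob: a round black cylinder, 42 mm diameter, standing 34 mm above the steel front panel when down, white pointer line on top. It stands at x = -146 mm, y = 0 of the wok hob; the panel is level with the glass
- bottle: white squeeze bottle, 54 mm diameter, 173 mm high, upright on the joint between the hobs near their front or back edge; origin under its centre. A bystander: leave it there
- shaker: steel shaker pot, 52 mm diameter, 50 mm high, upright on the joint between the hobs at the other end; origin under its centre. A bystander. The wok passes between bottle and shaker with about 20 mm to spare each side
- bottle_mayo: yellow squeeze bottle, 54 mm diameter, 173 mm high, on the counter to the left of the hobs; origin under its centre. A bystander
- spice_jar: jar, 60 mm diameter, 90 mm high, on the counter to the left of the hobs; origin under its centre. A bystander
- sauce_bowl: white bowl, 120 mm diameter, 50 mm high, on the counter to the right of the hobs; origin under its centre. A bystander

How it is judged:
By the outcome, as a careful person would: the job done as asked, in the order asked, and still so for the second after the job is handed in, with the robot touching nothing.
It also fails if it takes over 69 s, if anything falls off the work surface, if the arm or the gripper's body presses on something with over 40 N, if the wrist force passes 120 N, or if a joint passes its speed limit or range.

ROBOT

A 6-joint arm with a two-finger parallel gripper is mounted at the origin on the work surface. World frame = base frame: x ahead of the robot, y to its left, z up, the work surface at z = 0. Lengths are in mm, angles in rad, forces in N, time in s.
With the tool pointing down it reaches from about 350 to 975 mm from the base axis. Payload 7.1 kg.
Tool frame: the origin (TCP) lies at the very end of the fingers, on their centre line; the grasp point (between the pads) lies ctrl.hold_point_z behind it (ctrl.hold_point_z is the distance from the TCP to the grasp point, in mm); z points along the fingers, y is the line along which they close (so a half turn about z gives the same grasp; the last joint's range is limited). The gripper opens to 88 mm and grips with 3 to 60 N. Pads are 20 mm wide; open, the fingers measure 115 mm over their backs; the gripper's body (75 mm by 178 mm) begins 61 mm behind the grasp point.
Start: joints at [-1.215, 0.423, 1.63, -0, 1.089, -0.019], TCP at [228.82, -581.589, 222.675] pointing down, gripper open.
Joint ranges: [-3, 3], [-0.9, 2.11], [0.09, 2.58], [-1.31, 4.45], [0.11, 2.69], [-2.54, 2.54]. Speed limits (rad/s): [2.39, 2.39, 3.01, 3.14, 3.14, 3.14].

INTERFACE

Orientations are given as a rotation vector (axis times angle).
In Python, from workcell import ctrl gives the robot as it stands. The module is installed in compiled form; this text tells all that it offers.
- The arm moves only by the shell command python3 -m creep 'ROWS'. ROWS is JSON, a list of rows, each an object with "translation": the shift along the tool's x, y, z in mm, a list of three; "angular": the turn, a rotation vector about the tool's x, y, z in rad, a list of three; "jaw": the opening, from 0 (shut) to 1 (fully open). A call has exactly 8 rows; each row is the pose to reach, as a shift and turn from the pose commanded when the call began, along the tool's axes at that moment; what a row does not reach only later rows make up. A row lasts 1/8 s, in which the tool goes at most 62.5 mm and 10.7 degrees, less where a joint would pass 70% of its speed; a pose out of reach is approached as far as the arm can. A call with a gripper value outside its range is refused whole. The fingers move at their own pace and stop on an object; the grip force is fixed at half the most. Time passes only in rows, so rows that repeat a pose let the fingers close, or fill a call up. It gives the time, the measured TCP pose, the force, the opening and the grip force at its end, in the units of the state.
- ctrl.get_obs(): the state, without advancing time (a new reading comes with each control period).
- ctrl.get_image(name): name is "scene" or "side" or "wrist"; returns the picture (480x640x3 uint8, red, green, blue); there is no depth.
- ctrl.camera_info(name): a dict with "camera_matrix" (3x3 intrinsics, pixels), "distortion" ([k1, k2, p1, p2, k3] as OpenCV has them; the pictures are not rectified), "world_from_camera" (4x4, takes a point from camera to world coordinates). Camera axes: x right, y up, looking along -z (the intrinsics and any distortion apply to the point x, -y, -z); pixel columns grow to the right and rows downward; lengths in mm; the calibration is good to about 2 mm. A picture is of the moment at which its call begins: read the wrist's pose just before it. camera_info takes no time and is no camera call; for the wrist camera it gives the pose at the moment of the call.
- ctrl.close_job(): hands the job in; it is judged then, once.
Trained networks look in the newest picture that a camera, given by its name, has taken for a name from the list of things; names that differ only in an ending like _2 or _b are one class to them, and where a whole thing is asked for, a point or a joint stands for the part that bears it (a point fixed in the world has none). Each returns a list of dicts, best first, with "score" (0 to 1); they miss things now and then, are a little off and sometimes report something else, mostly with a low value. They report only what shows in the picture. A call takes as long as a camera call.
- ctrl.look_for(camera, label): "rect" ([left, top, right, bottom] in pixels, round what is visible of it).
The state is a dict: "t": time; "qpos": joint angles; "qvel": joint speeds; "joint_torque": joint torques, N m; "ee_pos": TCP position; "orientation": TCP orientation; "ft_force": force on the tool from outside, world axes, zero at the start; "moment": the same for the moment, N m; "width": finger opening in mm; "grasp_force": force on a finger pad.
Only numpy, scipy, OpenCV 4.12 (cv2) and the standard library are available. Lean on these libraries where they do the work, as an engineer would, in place of code of your own. Each camera call takes 0.05 s, during which the arm holds its last target. There are 200 camera calls.

## Working session

There is one attempt and no reset: what is moved stays moved. The work goes in short steps, Python scripts to look and compute and a shell command to move; the robot and the scene stay as the last step left them, time stands still between calls to the robot, and variables do not carry over. Pictures are saved under pics/ and viewed, at most 10 in all, crops included, and the job is handed in when it is done.

```bash
mkdir -p pics
cat > h.py <<'E'
import numpy as np, cv2
from workcell import ctrl
from scipy.spatial.transform import Rotation as R
def snap(cam,fn=None):
    ci=ctrl.camera_info(cam); im=ctrl.get_image(cam)
    if fn: cv2.imwrite('pics/'+fn,im[:,:,::-1])
    return im,ci
def ray(ci,uv):
    K=np.array(ci['camera_matrix']);T=np.array(ci['world_from_camera'])
    p=cv2.undistortPoints(np.array([[uv]],float),K,np.array(ci['distortion'],float))[0,0]
    return T[:3,3],T[:3,:3]@np.array([p[0],-p[1],-1.])
def onz(ci,uv,z):
    o,d=ray(ci,uv); return o+d*(z-o[2])/d[2]
def proj(ci,P):
    K=np.array(ci['camera_matrix']);T=np.array(ci['world_from_camera'])
    q=(np.atleast_2d(P)-T[:3,3])@T[:3,:3]; q=q*[1,-1,-1]
    return cv2.projectPoints(q,np.zeros(3),np.zeros(3),K,np.array(ci['distortion'],float))[0][:,0]
def tool():
    s=ctrl.get_obs(); return np.array(s['ee_pos']),R.from_rotvec(s['orientation'])
def rel(P):
    p,r=tool(); return r.inv().apply(np.array(P)-p).round(1)
E
python3 - <<'E'
from h import *
for c in ['scene','side']:
    im,ci=snap(c,c+'0.png')
    print(c,np.array(ci['world_from_camera'])[:3].round(2).tolist())
    for n in ['wok','wok_hob','flat_hob','wok_knob','bottle','shaker']:
        print(n,[(np.round(d['rect']).tolist(),round(d['score'],2)) for d in ctrl.look_for(c,n)[:2]])
s=ctrl.get_obs();print(s['t'],R.from_rotvec(s['orientation']).as_matrix().round(3),ctrl.hold_point_z,s['width'])
E
```

```text
scene [[0.76, -0.55, 0.36, 1154.23], [0.65, 0.64, -0.41, -648.46], [-0.0, 0.55, 0.84, 1412.43]]
wok [([241.0, 229.0, 343.0, 301.0], 0.71)]
wok_hob [([295.0, 149.0, 440.0, 290.0], 0.63)]
flat_hob [([202.0, 210.0, 372.0, 368.0], 0.76), ([242.0, 230.0, 342.0, 302.0], 0.17)]
wok_knob [([316.0, 167.0, 329.0, 184.0], 0.46)]
bottle [([274.0, 172.0, 296.0, 217.0], 0.87), ([240.0, 232.0, 340.0, 301.0], 0.22)]
shaker [([358.0, 255.0, 375.0, 281.0], 0.76)]
side [[-0.89, 0.3, -0.33, 104.33], [-0.45, -0.57, 0.69, 964.96], [0.02, 0.77, 0.64, 1033.99]]
wok [([271.0, 178.0, 361.0, 237.0], 0.67)]
wok_hob [([153.0, 236.0, 362.0, 413.0], 0.73)]
flat_hob [([248.0, 179.0, 416.0, 315.0], 0.74), ([342.0, 226.0, 368.0, 292.0], 0.48)]
wok_knob [([309.0, 309.0, 330.0, 334.0], 0.76)]
bottle [([339.0, 226.0, 368.0, 293.0], 0.81)]
shaker [([234.0, 220.0, 255.0, 247.0], 0.84), ([309.0, 311.0, 327.0, 333.0], 0.25)]
0.7 [[ 0.931  0.366  0.   ]
 [ 0.366 -0.931  0.   ]
 [ 0.    -0.    -1.   ]] 18.700000000000003 87.79166864191332
```

View pics/scene0.png

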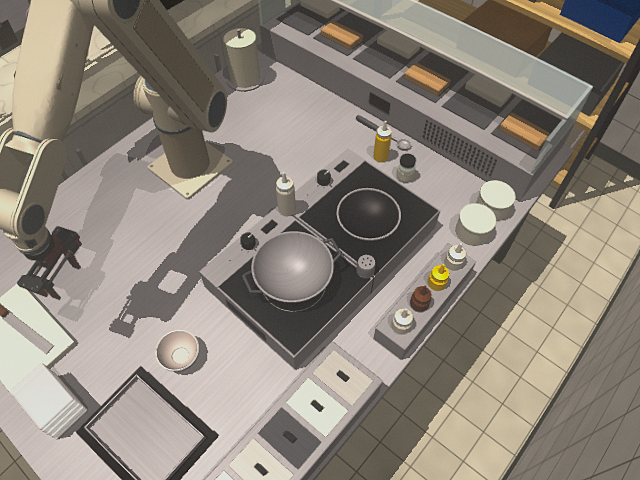

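View pics/side0.png

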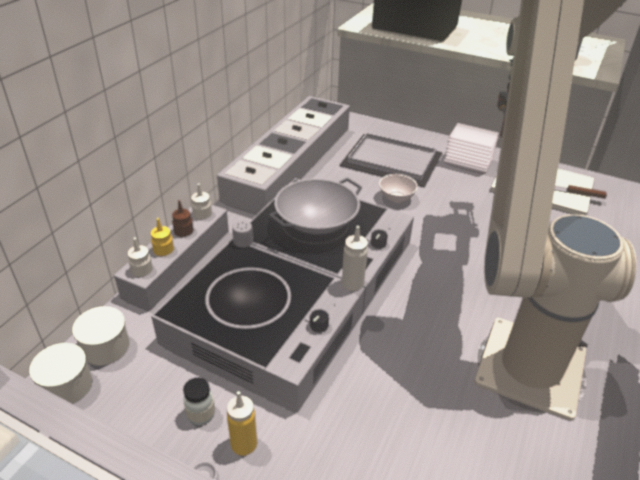

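The scene shows the wok at scene pixel (292,267) on the right-hand flat hob. The dish ring is on the left at (369,214). The bottle is at the front joint (286,200), the shaker at the back (366,268), and the wok knob at (323,176).

```bash
cat > m.py <<'E'
from h import *
S=ctrl.camera_info('scene');D=ctrl.camera_info('side')
def q(n,s,d,z): print(n,onz(S,s,z).round(0)[:2] if s else '',onz(D,d,z).round(0)[:2] if d else '')
q('dish',(369,214),(248.5,297),95)
q('knob',(323,174.5),(319,316),129)
q('FRcorner',(203,278),None,95);q('BR',(296,349),None,95);q('BL',(438,212),(159,320),95);q('FL',(345,152),(300,377),95)
q('wokrim',(292,266),(316,207),170)
q('ear+',(336,243),(277,226),170);q('ear-',(249,288),(352,187),170)
q('bottlebase',(287,212),(354,285),95);q('shakertop',(366,260),(242,226),145)
E
python3 m.py
python3 - <<'E'
import cv2
a=cv2.imread('pics/scene0.png')[140:370,190:450];b=cv2.imread('pics/side0.png')[165:395,150:410]
cv2.imwrite('pics/crop1.png',cv2.resize(a,None,fx=3,fy=2.6,interpolation=2)); cv2.imwrite('pics/crop2.png',cv2.resize(b,None,fx=3,fy=2.6,interpolation=2))
E
```

```text
dish [643. 181.] [636. 184.]
knob [454. 187.] [452. 192.]
FRcorner [ 424. -302.] 
BR [ 765. -288.] 
BL [800. 325.] [774. 337.]
FL [428. 331.] [426. 331.]
wokrim [ 621. -139.] [ 609. -113.]
ear+ [664.  -5.] [659.   3.]
ear- [ 580. -262.] [ 563. -241.]
bottlebase [449.  24.] [435.  34.]
shakertop [753.  19.] [753.  16.]
```

View pics/crop1.png

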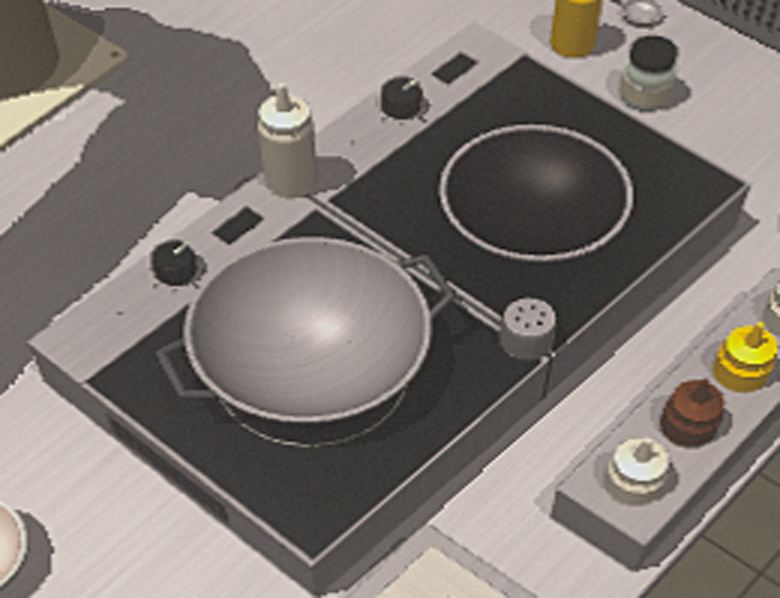

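The crop shows an upright wok with its ears along the row, slightly skewed. The ear tips are near scene pixels (248,283) and (337,246), and the knob's pointer is at about (325,171).

View pics/crop2.png

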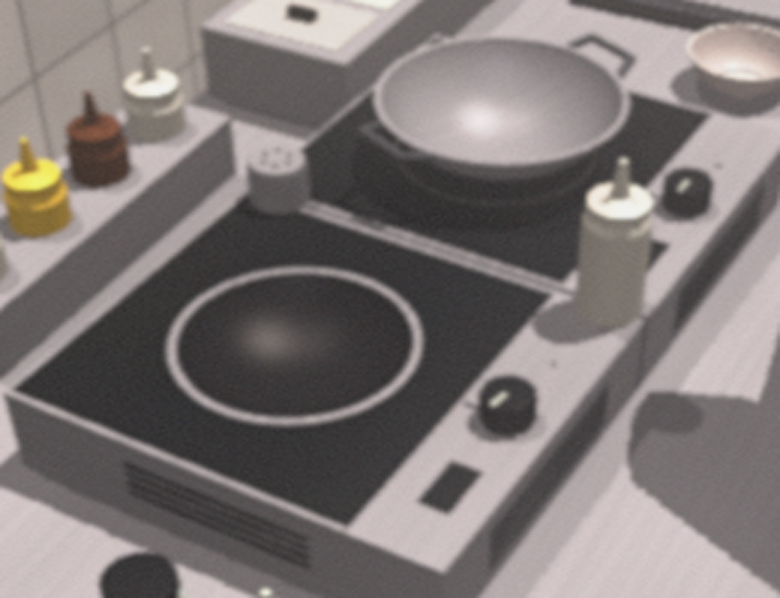

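The side crop confirms the layout, with dish centre at side pixel (248.5,297.7), knob top at (320,317) and rim centre at (317,205). Next I fit the poses.

```bash
cat > m.py <<'E'
from h import *
from scipy.optimize import least_squares
S=ctrl.camera_info('scene');D=ctrl.camera_info('side')
# wok hob frame pts
H=dict(dish=(40,0,95),knob=(-146,0,129),FL=(-184,160,95),BL=(195,160,95),FR=(-184,-486,95),BR=(195,-486,95),JB=(195,-163,95),JF=(-184,-163,95))
obs=[(S,'dish',368.8,213.8),(S,'knob',324,173),(S,'FL',350,148.5),(S,'BL',439,212),(S,'FR',201,272.7),(S,'BR',295,355),(S,'JB',372.7,277.3),
(D,'dish',248.5,297.7),(D,'knob',319.7,317.3),(D,'BL',152.7,315),(D,'FL',299,385),(D,'JF',366,286.5)]
def W(x,p): c,s=np.cos(x[2]),np.sin(x[2]); return [x[0]+c*p[0]-s*p[1],x[1]+s*p[0]+c*p[1],p[2]]
f=lambda x:np.concatenate([proj(c,W(x,H[n]))[0]-[u,v] for c,n,u,v in obs])
r=least_squares(f,[600,180,0],loss='soft_l1',x_scale=[100,100,.1]);print(r.x.round(3));print(r.fun.reshape(-1,2).round(1).tolist())
for n in ['dish','knob','FL','FR','JF','JB']: print(n,np.round(W(r.x,H[n])))
def tri(n,s,d):
    (o,a),(p,b)=ray(S,s),ray(D,d);a/=np.linalg.norm(a);b/=np.linalg.norm(b)
    A=2*np.eye(3)-np.outer(a,a)-np.outer(b,b);X=np.linalg.solve(A,(np.eye(3)-np.outer(a,a))@o+(np.eye(3)-np.outer(b,b))@p);print(n,X.round(0))
tri('rim',(292.7,266.5),(317.2,205.2));tri('ear+',(336.7,245.8),(276,220));tri('ear-',(247.7,283),(354,185.8))
tri('dish',(368.8,213.8),(248.5,297.7));tri('knob',(324,173),(319.7,317.3));tri('shaker',(366,258.5),(242.7,225.4));tri('bottleneck',(284.7,184.5),(356,242.5))
E
python3 m.py
```

```text
[ 5.97921e+02  1.83785e+02 -3.40000e-02]
[[-0.9, -1.1], [-1.1, 0.8], [-3.3, -1.0], [0.8, -2.6], [-2.7, -1.4], [-1.3, 2.2], [0.6, -0.2], [-0.4, -1.4], [-0.1, -2.2], [-2.1, 1.2], [-0.4, 0.1], [-0.6, 0.2]]
dish [638. 182.  95.]
knob [452. 189. 129.]
FL [420. 350.  95.]
FR [ 397. -296.   95.]
JF [408.  27.  95.]
JB [787.  14.  95.]
rim [ 617. -135.  159.]
ear+ [672. -13. 173.]
ear- [ 564. -253.  166.]
dish [639. 183.  90.]
knob [451. 194. 127.]
shaker [750.  19. 150.]
bottleneck [442.  28. 218.]
```

```bash
python3 -m creep '[{"translation":[58,-25,-2],"angular":[0,0,-0.1],"jaw":1},{"translation":[115,-49,-4],"angular":[0,0,-0.2],"jaw":1},{"translation":[170,-73,-5],"angular":[0,0,-0.3],"jaw":1},{"translation":[225,-97,-6],"angular":[0,0,-0.4],"jaw":1},{"translation":[280,-120,-7],"angular":[0,0,-0.5],"jaw":1},{"translation":[335,-144,-8],"angular":[0,0,-0.6],"jaw":1},{"translation":[390,-168,-9],"angular":[0,0,-0.7],"jaw":1},{"translation":[437,-188,-10],"angular":[0,0,-0.773],"jaw":1}]'
python3 - <<'E'
from h import *
im,ci=snap('wrist','w1.png')
p,r=tool();print(p.round(1),r.as_matrix().round(3).tolist())
print(ctrl.look_for('wrist','wok'))
E
```

```text
t: 1.7
ee_pos: [568.1, -244.9, 232.9]
orientation: [2.635, 1.71, 0.0]
ft_force: [0.2, -0.2, 0.1]
width: 87.6
grasp_force: 0.0
[ 571.8 -241.3  233.1] [[0.403, 0.915, 0.003], [0.915, -0.403, 0.001], [0.003, 0.002, -1.0]]
[{'rect': [151.2, 0.0, 504.2, 282.8], 'score': 0.56}, {'rect': [27.6, 0.5, 551.4, 325.7], 'score': 0.49}]
```

View pics/w1.png

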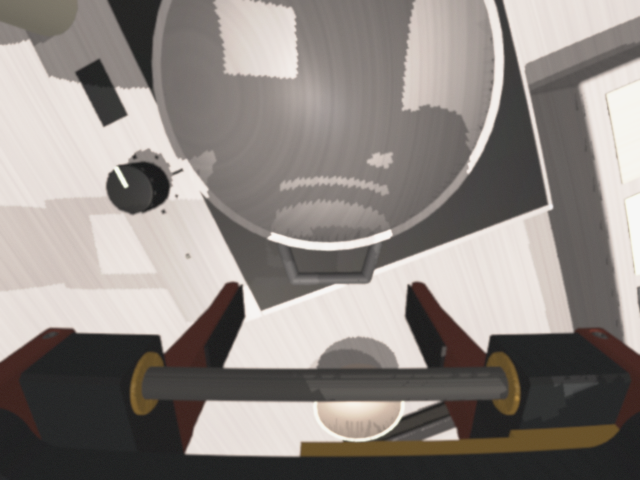

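The wrist view shows the ear between the fingers, slightly ahead. The ear's bar is at pixels (290–372, 277), the rim's near edge at (330,247) and the rim's sides at columns 155 and 502.

Run:
```python
from h import *
ci=ctrl.camera_info('wrist');p,r=tool();print(p.round(1))
P={}
for n,uv in dict(barL=(290,277),barR=(372,277),rim=(331,247),L=(154,62),R=(503,62),l2=(200,180),r2=(472,165)).items():
    P[n]=onz(ci,uv,168); print(n,P[n].round(0)[:2],'tool',r.inv().apply(P[n]-p).round(0)[:2])
A=np.array([P[k][:2] for k in ['rim','L','R','l2','r2']])
s=np.linalg.lstsq(np.c_[2*A,np.ones(5)],(A**2).sum(1),rcond=None)[0];print('circle',s[:2],np.sqrt(s[2]+s[:2]@s[:2]))
```

```text
[ 569.8 -243.3  232.9]
barL [ 542. -245.] tool [-13. -25.]
barR [ 597. -269.] tool [-13.  35.]
rim [ 579. -236.] tool [11.  5.]
L [526. -78.] tool [ 133. -107.]
R [ 727. -167.] tool [133. 113.]
l2 [ 516. -155.] tool [ 59. -85.]
r2 [ 689. -221.] tool [ 69. 100.]
circle [ 622.69110742 -133.05947319] 110.48730601546386
```

```bash
python3 -m creep '[{"translation":[0,5,10],"angular":[0,0,0],"jaw":1},{"translation":[0,5,30],"angular":[0,0,0],"jaw":1},{"translation":[0,5,50],"angular":[0,0,0],"jaw":1},{"translation":[0,5,70],"angular":[0,0,0],"jaw":1},{"translation":[0,5,90],"angular":[0,0,0],"jaw":1},{"translation":[0,5,106],"angular":[0,0,0],"jaw":1},{"translation":[0,5,106],"angular":[0,0,0],"jaw":1},{"translation":[0,5,106],"angular":[0,0,0],"jaw":1}]'
python3 -m creep '[{"translation":[0.2,6,0],"angular":[0,0,-0.05],"jaw":1},{"translation":[0.6,12,0],"angular":[0,0,-0.1],"jaw":1},{"translation":[1.4,18,0],"angular":[0,0,-0.15],"jaw":1},{"translation":[2.4,24,0],"angular":[0,0,-0.2],"jaw":1},{"translation":[3.8,30,0],"angular":[0,0,-0.25],"jaw":1},{"translation":[5.5,36,0],"angular":[0,0,-0.3],"jaw":1},{"translation":[7.4,42,0],"angular":[0,0,-0.35],"jaw":1},{"translation":[9.6,47.5,0],"angular":[0,0,-0.4],"jaw":1}]'
python3 - <<'E'
from h import *
im,ci=snap('wrist','w2.png')
p,r=tool();print(p.round(1),r.as_matrix().round(3).tolist())
E
```

```text
t: 2.8
ee_pos: [571.7, -248.9, 127.1]
orientation: [2.638, 1.705, 0.001]
ft_force: [0.3, -0.3, -0.4]
width: 88.0
grasp_force: 0.0
t: 3.8
ee_pos: [619.4, -259.7, 127.9]
orientation: [2.244, 2.196, 0.001]
ft_force: [-0.3, -0.0, -0.5]
width: 88.0
grasp_force: 0.0
[ 620.1 -259.7  128. ] [[0.019, 1.0, 0.003], [1.0, -0.019, -0.001], [-0.001, 0.003, -1.0]]
```

View pics/w2.png

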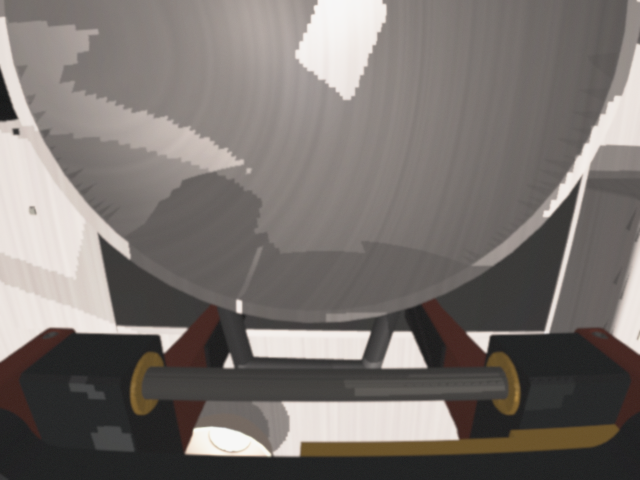

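The ear is now square between the fingers, with its bar at (240–380, 360) and the rim centred at about column 315. Pushing now.

```bash
python3 -m creep '[{"translation":[8,0,0],"angular":[0,0,0],"jaw":1},{"translation":[18,-1,0],"angular":[0,0,0],"jaw":1},{"translation":[28,-3,0],"angular":[0,0,0],"jaw":1},{"translation":[40,-6,0],"angular":[0,0,0],"jaw":1},{"translation":[52,-9,0],"angular":[0,0,0],"jaw":1},{"translation":[64,-12,0],"angular":[0,0,0],"jaw":1},{"translation":[76,-15,0],"angular":[0,0,0],"jaw":1},{"translation":[86,-17,0],"angular":[0,0,0],"jaw":1}]'
cat > look.py <<'E'
import sys
from h import *
im,ci=snap('wrist');p,r=tool();print(p.round(1),ctrl.get_obs()['ft_force'])
s,ci=snap('scene',sys.argv[1]+'.png');d,di=snap('side',sys.argv[1]+'d.png')
a=cv2.resize(s[140:370,190:450],(400,354),interpolation=2);b=cv2.resize(d[165:395,150:410],(400,354),interpolation=2)
w=cv2.resize(im,(320,240))
o=np.zeros((600,800,3),np.uint8);o[:354,:400]=a;o[:354,400:]=b;o[357:597,:320]=w
cv2.imwrite('pics/'+sys.argv[1]+'m.png',o[:,:,::-1])
for n,c in (('wok','scene'),('wok','side')):
    print(c,[(np.round(x['rect']).tolist(),round(x['score'],2)) for x in ctrl.look_for(c,n)[:1]])
E
python3 look.py a1
```

```text
t: 4.85
ee_pos: [603.2, -172.2, 126.6]
orientation: [-2.246, -2.196, 0.0]
ft_force: [0.1, -1.7, 0.1]
width: 88.1
grasp_force: 0.7
[ 602.9 -171.2  126.6] [-0.60353627  0.98652323  0.41908466]
scene [([266.0, 214.0, 347.0, 277.0], 0.74)]
side [([267.0, 185.0, 352.0, 261.0], 0.73)]
```

View pics/a1m.png

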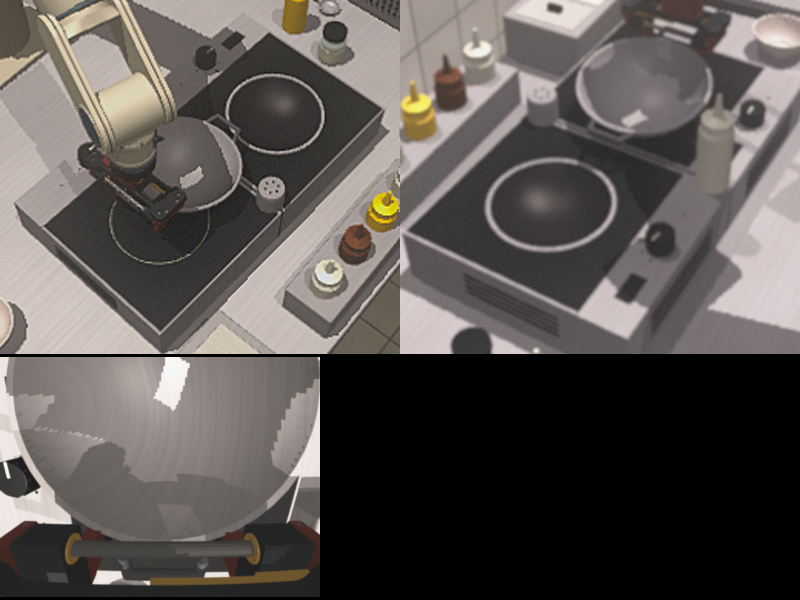

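The wok slid cleanly and sits about 8 mm to the shaker side of the finger midline. The leading ear is already between bottle and shaker, so I steer slightly towards the robot.

```bash
python3 -m creep '[{"translation":[8,-3,0],"angular":[0,0,0],"jaw":1},{"translation":[16,-6,0],"angular":[0,0,0],"jaw":1},{"translation":[24,-9,0],"angular":[0,0,0],"jaw":1},{"translation":[32,-12,0],"angular":[0,0,0],"jaw":1},{"translation":[39,-14,0],"angular":[0,0,0],"jaw":1},{"translation":[46,-16,0],"angular":[0,0,0],"jaw":1},{"translation":[53,-17,0],"angular":[0,0,0],"jaw":1},{"translation":[58,-17,0],"angular":[0,0,0],"jaw":1}]'
python3 look.py a2
```

```text
t: 6.1
ee_pos: [587.7, -114.2, 126.7]
orientation: [-2.247, -2.196, 0.0]
ft_force: [-0.4, -1.8, -0.2]
width: 87.6
grasp_force: 0.7
[ 587.7 -113.8  126.6] [ 0.11671103 -0.72738488 -0.7304853 ]
scene [([279.0, 198.0, 358.0, 256.0], 0.86)]
side []
```

View pics/a2m.png

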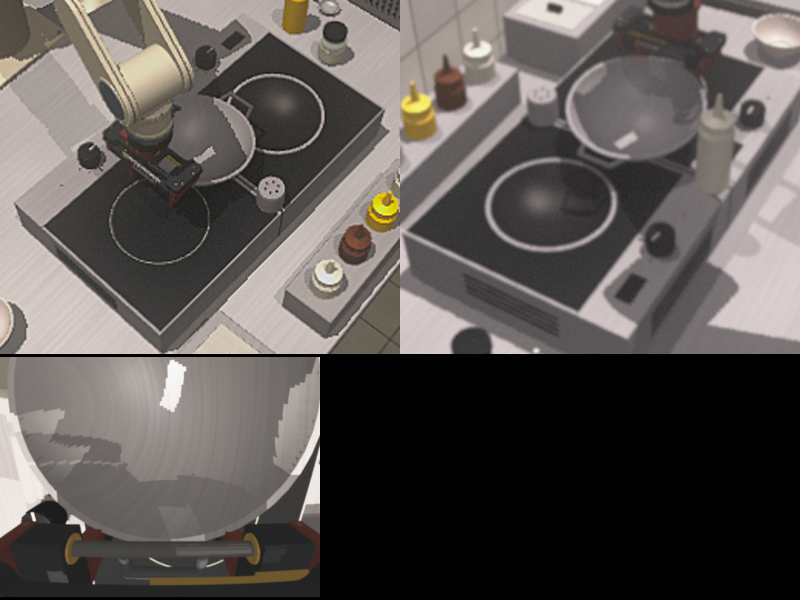

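The offset is unchanged, so the wok is at about (596,-2), midway between bottle and shaker. I continue straight, then steer to the dish.

```bash
python3 -m creep '[{"translation":[10,0,0],"angular":[0,0,0],"jaw":1},{"translation":[20,0,0],"angular":[0,0,0],"jaw":1},{"translation":[30,0,0],"angular":[0,0,0],"jaw":1},{"translation":[40,1,0],"angular":[0,0,0],"jaw":1},{"translation":[50,3,0],"angular":[0,0,0],"jaw":1},{"translation":[60,6,0],"angular":[0,0,0],"jaw":1},{"translation":[69,9,0],"angular":[0,0,0],"jaw":1},{"translation":[76,12,0],"angular":[0,0,0],"jaw":1}]'
python3 look.py a3
```

```text
t: 7.35
ee_pos: [601.8, -38.4, 126.7]
orientation: [-2.247, -2.196, 0.0]
ft_force: [-0.0, -0.7, 1.0]
width: 87.9
grasp_force: 0.7
[602.2 -37.8 126.7] [0.24956608 1.05480433 0.07501847]
scene [([301.0, 184.0, 376.0, 246.0], 0.7)]
side [([240.0, 207.0, 333.0, 296.0], 0.88)]
```

View pics/a3m.png

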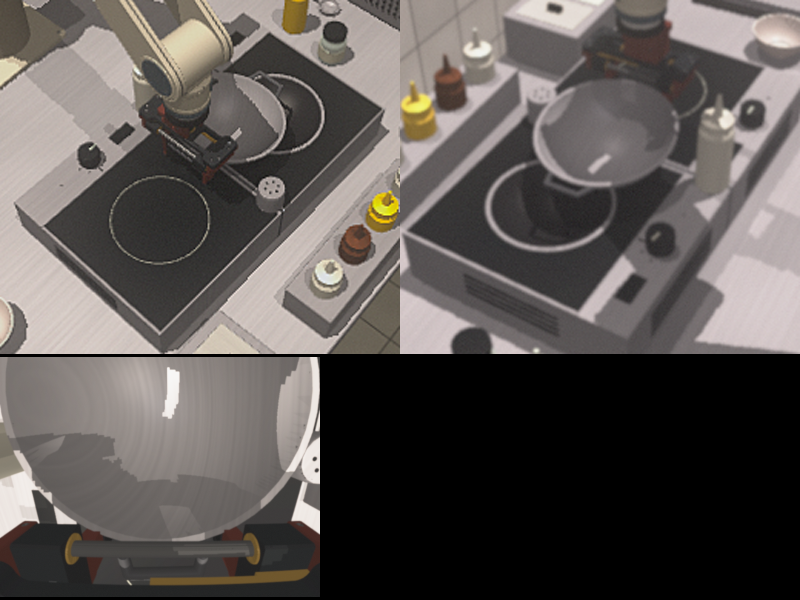

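The wok is past the bystanders and at the dish's lip. I push it in while lowering slightly.

```bash
python3 -m creep '[{"translation":[8,3,0],"angular":[0,0,0],"jaw":1},{"translation":[18,7,0],"angular":[0,0,0],"jaw":1},{"translation":[28,11,0],"angular":[0,0,0],"jaw":1},{"translation":[38,15,0],"angular":[0,0,0],"jaw":1},{"translation":[48,19,0],"angular":[0,0,3],"jaw":1},{"translation":[58,23,5],"angular":[0,0,0],"jaw":1},{"translation":[68,27,10],"angular":[0,0,0],"jaw":1},{"translation":[76,29,12],"angular":[0,0,0],"jaw":1}]' | head -0
python3 look.py a4
```

```text
[632.5  37.8 114.1] [-0.46625326  1.10485635 -0.48848501]
scene [([342.0, 169.0, 410.0, 235.0], 0.81)]
side [([202.0, 254.0, 297.0, 326.0], 0.67)]Exception ignored on flushing sys.stdout:
BrokenPipeError: [Errno 32] Broken pipe
```

View pics/a4m.png

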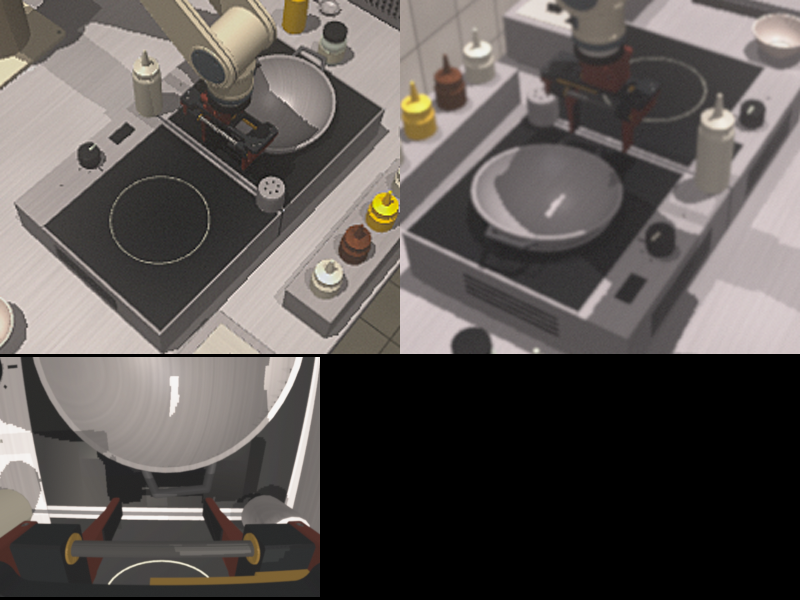

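The wok is in the dish and the bystanders stand untouched. One row had a mistyped turn, but it was limited to one step and undone. I'll raise the tool and measure the tilt numerically, fitting the rim circle in all the cameras.

```bash
python3 -m creep '[{"translation":[-5,0,-25],"angular":[0,0,0],"jaw":1},{"translation":[-5,0,-60],"angular":[0,0,0],"jaw":1},{"translation":[-5,0,-100],"angular":[0,0,0],"jaw":0.5},{"translation":[-5,0,-140],"angular":[0,0,0],"jaw":0},{"translation":[-5,0,-175],"angular":[0,0,0],"jaw":0},{"translation":[-5,0,-200],"angular":[0,0,0],"jaw":0},{"translation":[-5,0,-205],"angular":[0,0,0],"jaw":0},{"translation":[-5,0,-205],"angular":[0,0,0],"jaw":0}]'
cat > rim.py <<'E'
from h import *
from scipy.optimize import minimize
import sys
ims=[snap(c) for c in ('wrist','side','scene')]
G=[]
for im,ci in ims:
    g=cv2.GaussianBlur(im,(0,0),1.5).astype(np.float32)
    m=sum(np.hypot(cv2.Sobel(g[...,k],cv2.CV_32F,1,0),cv2.Sobel(g[...,k],cv2.CV_32F,0,1)) for k in range(3))
    G.append((cv2.min(m,120) if hasattr(cv2,'min') else m)); 
G=[np.minimum(g,120) for g in G]
t=np.linspace(0,2*np.pi,180,endpoint=False)
def circ(x): # x: cx,cy,cz (sphere centre), tilt wx,wy
    r=R.from_rotvec([x[3],x[4],0]); return r.apply(np.c_[111*np.cos(t),111*np.sin(t),-43+0*t])+x[:3]
def score(x,use=(0,1,2)):
    s=0
    for i in use:
        q=proj(ims[i][1],circ(x)).astype(np.float32)
        s+=cv2.remap(G[i],q[None,:,0],q[None,:,1],cv2.INTER_LINEAR).mean()
    return -s
best=None
use=eval(sys.argv[1]) if len(sys.argv)>1 else (0,1,2)
for a in np.radians([-16,-8,0,8,16]):
  for b in np.radians([-16,-8,0,8,16]):
    r=minimize(score,[638,182,171,a,b],args=(use,),method='Nelder-Mead',options=dict(initial_simplex=np.array([638,182,171,a,b])+np.vstack([np.zeros(5),np.diag([5,5,4,.06,.06])]),maxiter=250))
    if best is None or r.fun<best.fun: best=r
x=best.x;n=R.from_rotvec([x[3],x[4],0]).apply([0,0,1])
print('sphere',x[:3].round(1),'tilt deg',np.degrees(x[3:]).round(1),'score',best.fun,'rim centre',(x[:3]-43*n).round(1))
print('home level score',score([638,182,171,0,0],use), 'n',n.round(3))
E
python3 rim.py; python3 rim.py '(0,)'; python3 -c "
from h import *
print(tool()[0].round(1),tool()[1].as_matrix().round(3).tolist())"
```

```text
t: 9.85
ee_pos: [631.8, 31.0, 319.2]
orientation: [-2.247, -2.195, 0.001]
ft_force: [-0.5, 0.8, 0.8]
width: 31.3
grasp_force: 0.0
sphere [639.1 181.2 169.6] tilt deg [ 6.7 -1.4] score -308.8531799316406 rim centre [640.1 186.3 126.9]
home level score -248.96504 n [-0.025 -0.118  0.993]
sphere [644.5 144.5 164.8] tilt deg [32.2  2.4] score -86.61605072021484 rim centre [642.9 167.3 128.4]
home level score -54.57653 n [ 0.039 -0.532  0.846]
[631.8  31.3 318.6] [[0.023, 1.0, -0.002], [1.0, -0.023, -0.0], [-0.0, -0.002, -1.0]]
```

The fit puts the sphere centre at (639,181,170), where it should be. The wok leans about 7°, with the far-left (+y) side of the rim high at about z 140. I'll press it there to level height (about 128).

```bash
python3 -m creep '[{"translation":[50,1,10],"angular":[0,0,0],"jaw":0},{"translation":[105,2,30],"angular":[0,0,0],"jaw":0},{"translation":[160,2,55],"angular":[0,0,0],"jaw":0},{"translation":[210,3,85],"angular":[0,0,0],"jaw":0},{"translation":[245,4,115],"angular":[0,0,0],"jaw":0},{"translation":[262,4,138],"angular":[0,0,0],"jaw":0},{"translation":[262,4,144],"angular":[0,0,0],"jaw":0},{"translation":[262,4,144],"angular":[0,0,0],"jaw":0}]'
python3 -m creep '[{"translation":[0,0,10],"angular":[0,0,0],"jaw":0},{"translation":[0,0,20],"angular":[0,0,0],"jaw":0},{"translation":[0,0,27],"angular":[0,0,0],"jaw":0},{"translation":[0,0,33],"angular":[0,0,0],"jaw":0},{"translation":[0,0,38],"angular":[0,0,0],"jaw":0},{"translation":[0,0,42],"angular":[0,0,0],"jaw":0},{"translation":[0,0,44],"angular":[0,0,0],"jaw":0},{"translation":[0,0,44],"angular":[0,0,0],"jaw":0}]'
python3 rim.py
```

```text
t: 11.15
ee_pos: [642.4, 291.9, 175.7]
orientation: [2.248, 2.195, -0.001]
ft_force: [0.5, -0.2, 0.5]
width: 0.4
grasp_force: 0.0
t: 12.15
ee_pos: [642.2, 293.2, 131.6]
orientation: [-2.247, -2.196, -0.0]
ft_force: [0.6, 0.0, 0.4]
width: 0.6
grasp_force: 0.1
sphere [639.8 183.5 170.5] tilt deg [ 0.3 -1.3] score -280.2701416015625 rim centre [640.7 183.7 127.6]
home level score -275.02127 n [-0.022 -0.005  1.   ]
```

```bash
python3 -m creep '[{"translation":[0,0,-20],"angular":[0,0,0],"jaw":0},{"translation":[-10,0,-50],"angular":[0,0,0],"jaw":0},{"translation":[-35,-20,-90],"angular":[0,0,0],"jaw":0},{"translation":[-60,-50,-130],"angular":[0,0,0],"jaw":0},{"translation":[-90,-80,-160],"angular":[0,0,0],"jaw":0},{"translation":[-125,-110,-180],"angular":[0,0,0],"jaw":0},{"translation":[-160,-130,-190],"angular":[0,0,0],"jaw":0},{"translation":[-180,-140,-190],"angular":[0,0,0],"jaw":0}]'
python3 rim.py;python3 rim.py '(1,2)'; python3 rim.py '(2,)';  python3 -c "
from h import *
print(tool()[0].round(1),tool()[1].as_matrix().round(3).tolist())
for c in ('wrist','scene','side'):
  ctrl.get_image(c); print(c,[(np.round(x['rect'],1).tolist(),round(x['score'],2)) for x in ctrl.look_for(c,'wok_knob')[:2]])"
```

```text
t: 13.3
ee_pos: [497.8, 115.4, 324.0]
orientation: [2.246, 2.194, 0.005]
ft_force: [1.1, -0.5, -0.3]
width: 0.4
grasp_force: 0.0
sphere [637.9 183.  171.3] tilt deg [ 0.9 -0.5] score -360.0 rim centre [638.3 183.7 128.4]
home level score -349.565 n [-0.009 -0.016  1.   ]
sphere [640.  183.3 170.3] tilt deg [0.8 0.3] score -240.0 rim centre [639.8 183.9 127.3]
home level score -239.73047 n [ 0.006 -0.014  1.   ]
sphere [635.1 182.5 164.2] tilt deg [ 3.8 -1.6] score -120.0 rim centre [636.3 185.3 121.4]
home level score -119.75609 n [-0.028 -0.067  0.997]
[498.4 117.1 321.1] [[0.022, 1.0, -0.001], [1.0, -0.022, -0.0], [-0.0, -0.001, -1.0]]
wrist [([261.8, 133.1, 303.1, 174.0], 0.62)]
scene [([316.9, 169.1, 330.5, 182.4], 0.71)]
side [([311.6, 309.7, 329.6, 332.8], 0.77)]
```

The gradient clip is saturating, so I'll raise it for a sharper tilt estimate and locate the knob in the same script.

```bash
sed -i 's/,120) if/,600) if/; s/np.minimum(g,120)/np.minimum(g,400)/' rim.py
python3 rim.py;python3 rim.py '(1,2)'
python3 - <<'E'
from h import *
im,ci=snap('wrist','k1.png');p,r=tool()
print(p.round(1))
c=im[120:190,250:315].astype(int).sum(2)
K=onz(ci,((261.8+303.1)/2,(133.1+174)/2),125);print('knob rect',K.round(1))
S=im[128:180,255:310].astype(int).sum(2)
for row in S[::2]: print(' '.join('%3d'%v for v in row[::2]))
E
```

```text
sphere [639.2 181.5 172.3] tilt deg [ 1.4 -0.4] score -1099.76904296875 rim centre [639.5 182.6 129.3]
home level score -979.3578 n [-0.008 -0.025  1.   ]
sphere [639.1 181.5 172.2] tilt deg [ 1.4 -0.5] score -700.98583984375 rim centre [639.5 182.5 129.2]
home level score -664.8003 n [-0.009 -0.024  1.   ]
[498.1 116.4 321.7]
knob rect [456.2 188.5 125. ]
428 422 427 423 418 413 419 424 426 427 428 427 430 360 255 353 418 428 423 428 435 435 438 440 441 435 437 437
426 427 425 423 420 414 414 414 415 420 425 423 425 405 388 400 420 429 426 426 433 436 440 438 438 433 439 439
425 423 425 422 419 408 384 348 334 327 352 322 318 325 311 316 375 415 423 425 429 433 426 433 437 433 433 433
424 421 425 417 412 385 335 303 242 152 147 157 222 441 422 195 199 288 366 409 430 424 336 362 431 431 437 437
424 424 421 409 358 327 285 216 153 133 135 139 252 498 448 186 131 125 184 283 384 419 341 362 431 431 435 438
424 422 407 353 300 239 190 142 132 133 135 143 288 523 420 172 141 143 134 133 246 388 423 431 438 429 439 438
420 421 384 317 254 140 127 126 136 131 131 145 316 525 377 162 150 1
[... 1470 characters left out ...]
 676 723 727 732 729 732 732
729 729 732 732 732 723 614 388 358 339 344 346 345 345 346 342 338 313 348 608 703 724 653 668 728 729 730 729
709 714 727 729 732 729 718 691 647 486 393 337 333 344 347 341 297 340 592 700 711 711 636 653 710 710 712 715
703 705 709 714 729 729 727 730 729 716 676 470 463 531 545 588 531 624 685 692 695 700 695 694 697 693 695 710
703 706 705 707 718 715 712 718 720 717 714 685 695 699 593 611 680 693 695 692 695 701 699 699 699 694 697 710
705 706 706 705 706 700 696 703 706 705 705 707 708 689 475 505 684 698 697 692 697 703 700 701 699 695 698 712
705 708 706 706 707 702 698 703 706 705 706 707 708 704 668 664 695 698 697 693 699 704 701 701 699 696 699 713
```

Tilt remains about 1.4°, high at +y, which matches the 131.6 mm press. I'll press once more, 3–4 mm lower.

```bash
python3 -m creep '[{"translation":[40,35,10],"angular":[0,0,0],"jaw":0},{"translation":[80,70,30],"angular":[0,0,0],"jaw":0},{"translation":[120,105,60],"angular":[0,0,0],"jaw":0},{"translation":[160,130,100],"angular":[0,0,0],"jaw":0},{"translation":[180,139,140],"angular":[0,0,0],"jaw":0},{"translation":[180,139,165],"angular":[0,0,0],"jaw":0},{"translation":[180,139,180],"angular":[0,0,0],"jaw":0},{"translation":[180,139,180],"angular":[0,0,0],"jaw":0}]'
python3 -m creep '[{"translation":[0,0,3],"angular":[0,0,0],"jaw":0},{"translation":[0,0,6],"angular":[0,0,0],"jaw":0},{"translation":[0,0,9],"angular":[0,0,0],"jaw":0},{"translation":[0,0,11],"angular":[0,0,0],"jaw":0},{"translation":[0,0,12.5],"angular":[0,0,0],"jaw":0},{"translation":[0,0,13.5],"angular":[0,0,0],"jaw":0},{"translation":[0,0,14],"angular":[0,0,0],"jaw":0},{"translation":[0,0,14],"angular":[0,0,0],"jaw":0}]'
python3 rim.py
```

```text
t: 15.4
ee_pos: [640.7, 292.7, 140.8]
orientation: [-2.247, -2.195, 0.003]
ft_force: [0.9, 0.5, 0.1]
width: 0.7
grasp_force: 0.0
t: 16.4
ee_pos: [641.3, 293.1, 127.8]
orientation: [2.247, 2.196, 0.0]
ft_force: [0.3, -0.1, 2.3]
width: 0.5
grasp_force: 1.3
sphere [639.1 181.7 170.9] tilt deg [-0.8  0. ] score -835.986083984375 rim centre [639.  181.1 127.9]
home level score -806.1404 n [0.001 0.013 1.   ]
```

The wok is level to within about 1°. Next, hover over the knob.

```bash
python3 -m creep '[{"translation":[0,0,-30],"angular":[0,0,0],"jaw":0},{"translation":[0,0,-70],"angular":[0,0,0],"jaw":0},{"translation":[-20,-30,-95],"angular":[0,0,0],"jaw":0.3},{"translation":[-40,-70,-105],"angular":[0,0,0],"jaw":0.7},{"translation":[-65,-110,-105],"angular":[0,0,0],"jaw":0.7},{"translation":[-90,-150,-105],"angular":[0,0,0],"jaw":0.7},{"translation":[-130,-186,-105],"angular":[0,0,0],"jaw":0.7},{"translation":[-158,-186,-105],"angular":[0,0,0],"jaw":0.7}]'
python3 rim.py
python3 - <<'E'
from h import *
im,ci=snap('wrist','k2.png');p,r=tool();s=ctrl.get_obs()
print(p.round(1),r.as_matrix().round(3).tolist(),np.round(s['qpos'],2),s['width'])
d=ctrl.look_for('wrist','wok_knob');print(d[:2])
print('expect',proj(ci,[[452,189,129]]))
def fit(im,ci,x0):
    g=cv2.GaussianBlur(im,(0,0),1).astype(np.float32).sum(2)
    # knob: dark disc in plane z=129; rectify 80x80mm about x0 at 4px/mm
    ax=np.arange(-40,40,.25);X,Y=np.meshgrid(x0[0]+ax,x0[1]+ax)
    q=proj(ci,np.c_[X.ravel(),Y.ravel(),129+0*X.ravel()]).astype(np.float32).reshape(320,320,2)
    return cv2.remap(im,q[...,0],q[...,1],1)
o=fit(im,ci,(452,189));cv2.imwrite('pics/rect.png',o[:,:,::-1])
g=o.astype(int).sum(2)
for row in g[::10]: print(' '.join('%3d'%v for v in row[::10]))
E
```

```text
t: 17.55
ee_pos: [448.5, 138.5, 232.3]
orientation: [-2.245, -2.196, 0.002]
ft_force: [1.9, -0.7, 0.6]
width: 57.3
grasp_force: 0.0
sphere [638.9 181.2 171.8] tilt deg [-0.5 -0.5] score -1021.5657958984375 rim centre [639.2 180.9 128.8]
home level score -980.3208 n [-0.009  0.008  1.   ]
[451.9 139.7 232.8] [[0.024, 1.0, 0.0], [1.0, -0.024, 0.001], [0.001, 0.0, -1.0]] [0.27 0.18 1.95 0.   1.01 0.3 ] 61.63734225203222
[{'rect': [297.6, 154.8, 349.0, 210.7], 'score': 0.57}]
expect [[322.83411082 184.94168739]]
585 588 596 702 715 717 713 711 711 701 710 707 703 706 704 704 698 691 687 684 706 727 727 723 724 721 726 723 719 718 672 242
585 588 591 698 714 716 713 712 711 701 709 706 702 705 704 705 697 690 686 685 680 726 728 724 725 722 724 724 718 719 685 254
582 590 593 695 714 715 713 711 709 699 707 705 702 706 702 704 697 691 683 685 677 726 728 724 724 722 726 726 719 719 695 265
587 589 591 693 713 715 712 711 710 701 706 706 701 704 702 704 698 690 685 684 677 726 727 725 724 721 726 726 720 719 706 280
585 587 593 688 711 715 711 711 709 698 706 705 701 704 701 703 698 690 68
[... 2809 characters left out ...]
 429 429 433 435 438 439 449 451 452 446 449 452 450 448 429
591 591 593 585 446 426 428 428 432 424 421 427 433 434 433 438 413 206 394 432 434 436 442 447 451 452 445 451 450 452 451 431
595 591 595 585 459 424 430 431 432 427 419 429 434 434 435 438 430 353 420 432 439 438 441 449 454 454 446 450 451 453 449 430
586 589 591 584 461 427 431 431 431 428 421 428 430 435 436 439 447 446 437 433 440 439 442 449 455 454 447 450 449 454 449 432
339 436 517 558 459 426 432 431 432 431 421 430 435 438 438 439 447 446 438 432 442 442 444 449 454 456 446 453 450 452 450 437
300 300 301 340 396 423 431 432 435 430 427 430 435 438 439 439 453 448 442 433 445 440 443 449 457 459 448 452 453 452 451 443
```

The knob top centre is at (453.5,188.7). The pointer is about 0.20 rad from world +y, so the knob reads about 0.16 and must turn about 1.41 rad. Descend and grip.

```bash
python3 -m creep '[{"translation":[20,0,5],"angular":[0,0,0],"jaw":0.7},{"translation":[40,0.4,20],"angular":[0,0,0],"jaw":0.7},{"translation":[49,0.4,45],"angular":[0,0,0],"jaw":0.7},{"translation":[49,0.4,70],"angular":[0,0,0],"jaw":0.7},{"translation":[49,0.4,95],"angular":[0,0,0],"jaw":0.7},{"translation":[49,0.4,115],"angular":[0,0,0],"jaw":0.7},{"translation":[49,0.4,127],"angular":[0,0,0],"jaw":0.7},{"translation":[49,0.4,127],"angular":[0,0,0],"jaw":0.7}]'
python3 -m creep '[{"translation":[0,0,0],"angular":[0,0,0],"jaw":0.3},{"translation":[0,0,0],"angular":[0,0,0],"jaw":0.3},{"translation":[0,0,0],"angular":[0,0,0],"jaw":0.3},{"translation":[0,0,0],"angular":[0,0,0],"jaw":0.3},{"translation":[0,0,0],"angular":[0,0,0],"jaw":0.3},{"translation":[0,0,0],"angular":[0,0,0],"jaw":0.3},{"translation":[0,0,0],"angular":[0,0,0],"jaw":0.3},{"translation":[0,0,0],"angular":[0,0,0],"jaw":0.3}]'
```

```text
t: 18.8
ee_pos: [452.8, 188.9, 104.9]
orientation: [-2.246, -2.196, 0.002]
ft_force: [0.0, -1.0, 0.1]
width: 61.7
grasp_force: 0.0
t: 19.8
ee_pos: [452.9, 188.6, 106.3]
orientation: [-2.247, -2.195, -0.0]
ft_force: [-3.9, 1.7, 6.1]
width: 40.5
grasp_force: 30.0
```

```bash
python3 -m creep '[{"translation":[0,0,-2],"angular":[0,0,0],"jaw":0.3},{"translation":[0,0,-4],"angular":[0,0,0],"jaw":0.3},{"translation":[0,0,-6],"angular":[0,0,0],"jaw":0.3},{"translation":[0,0,-8],"angular":[0,0,0],"jaw":0.3},{"translation":[0,0,-10],"angular":[0,0,0],"jaw":0.3},{"translation":[0,0,-11],"angular":[0,0,0],"jaw":0.3},{"translation":[0,0,-11],"angular":[0,0,0],"jaw":0.3},{"translation":[0,0,-11],"angular":[0,0,0],"jaw":0.3}]'
python3 -m creep '[{"translation":[0,0,0],"angular":[0,0,0.1],"jaw":0.3},{"translation":[0,0,0],"angular":[0,0,0.2],"jaw":0.3},{"translation":[0,0,0],"angular":[0,0,0.3],"jaw":0.3},{"translation":[0,0,0],"angular":[0,0,0.4],"jaw":0.3},{"translation":[0,0,0],"angular":[0,0,0.5],"jaw":0.3},{"translation":[0,0,0],"angular":[0,0,0.6],"jaw":0.3},{"translation":[0,0,0],"angular":[0,0,0.7],"jaw":0.3},{"translation":[0,0,0],"angular":[0,0,0.7],"jaw":0.3}]'
python3 -c "
from h import *
s=ctrl.get_obs();print(s['moment'],s['grasp_force'],s['ee_pos'])"
```

```text
t: 20.8
ee_pos: [452.9, 188.5, 116.5]
orientation: [-2.247, -2.195, 0.0]
ft_force: [-1.8, 3.7, -6.0]
width: 40.7
grasp_force: 30.0
t: 21.8
ee_pos: [452.9, 188.5, 116.5]
orientation: [-2.863, -1.293, 0.001]
ft_force: [-1.7, 5.3, -7.4]
width: 41.0
grasp_force: 30.0
[ 0.82951326  0.24281236 -0.09971862] 29.997964203357697 [452.94987505 188.52234059 116.47652548]
```

```bash
python3 -m creep '[{"translation":[0,0,0],"angular":[0,0,0.11],"jaw":0.3},{"translation":[0,0,0],"angular":[0,0,0.22],"jaw":0.3},{"translation":[0,0,0],"angular":[0,0,0.33],"jaw":0.3},{"translation":[0,0,0],"angular":[0,0,0.44],"jaw":0.3},{"translation":[0,0,0],"angular":[0,0,0.55],"jaw":0.3},{"translation":[0,0,0],"angular":[0,0,0.64],"jaw":0.3},{"translation":[0,0,0],"angular":[0,0,0.71],"jaw":0.3},{"translation":[0,0,0],"angular":[0,0,0.71],"jaw":0.3}]'
python3 -m creep '[{"translation":[0,0,0],"angular":[0,0,0],"jaw":0.5},{"translation":[0,0,0],"angular":[0,0,0],"jaw":0.7},{"translation":[0,0,0],"angular":[0,0,0],"jaw":0.7},{"translation":[0,0,-25],"angular":[0,0,0],"jaw":0.7},{"translation":[0,0,-60],"angular":[0,0,0],"jaw":0.7},{"translation":[-15,0,-90],"angular":[0,0,0],"jaw":0.7},{"translation":[-40,0,-115],"angular":[0,0,0],"jaw":0.7},{"translation":[-50,0,-115],"angular":[0,0,0],"jaw":0.7}]'
cat > kn.py <<'E'
from h import *
import sys
from scipy.optimize import minimize
z=float(sys.argv[1]) if len(sys.argv)>1 else 139
im,ci=snap('wrist','k3.png');im,ci=snap('wrist');p,r=tool();print(p.round(1),r.as_matrix().round(3).tolist())
d=ctrl.look_for('wrist','wok_knob');print(d[:1])
ax=np.arange(-35,35,.25);X,Y=np.meshgrid(453.5+ax,188.7+ax)
q=proj(ci,np.c_[X.ravel(),Y.ravel(),z+0*X.ravel()]).astype(np.float32).reshape(280,280,2)
o=cv2.remap(im,q[...,0],q[...,1],1).astype(int).sum(2)
dark=(o<230).astype(np.uint8)
w=(o>300)&(np.hypot(X-453.5,Y-188.7)<19)&(o<700)
n,l,st,cen=cv2.connectedComponentsWithStats(w.astype(np.uint8))
for i in range(1,n):
    if st[i,4]>150:
        m=l==i;P=np.c_[X[m],Y[m]];c=P.mean(0);u,s,v=np.linalg.svd(P-c,full_matrices=False);a=v[0]
        a=a if a@[1,.5]>0 else -a
        print('blob',st[i,4],c.round(1),'dir',a.round(3),'ext',(s/np.sqrt(len(P))).round(2),'joint',round(np.pi/2-np.arctan2(a[1],a[0])-.034,3))
for row in o[::10]: print(' '.join('%3d'%v for v in row[::10]))
E
python3 kn.py
```

```text
t: 22.8
ee_pos: [453.0, 188.4, 116.5]
orientation: [3.134, 0.22, -0.0]
ft_force: [-1.0, 4.4, -6.7]
width: 40.3
grasp_force: 30.0
t: 23.8
ee_pos: [403.8, 181.7, 233.3]
orientation: [-3.133, -0.217, -0.006]
ft_force: [0.5, 0.4, -0.6]
width: 61.4
grasp_force: 0.0
[402.8 181.3 231.4] [[0.99, 0.138, 0.0], [0.138, -0.99, -0.0], [0.0, 0.0, -1.0]]
[{'rect': [296.2, 152.5, 353.2, 211.0], 'score': 0.8}]
blob 985 [464.6 189. ] dir [ 0.999 -0.036] ext [4.55 1.12] joint 1.573
602 532 549 701 712 715 713 713 710 708 716 713 716 715 719 718 713 708 711 704 711 713 709 710 706 713 711 704
605 532 547 698 711 715 711 713 708 708 713 711 713 714 717 715 712 706 709 703 708 712 709 708 706 713 712 704
601 529 542 697 709 712 710 711 708 705 713 710 713 713 715 716 710 705 708 703 708 711 708 708 705 711 710 703
610 533 538 690 708 711 709 709 706 705 711 709 711 712 715 714 710 703 707 700 706 711 706 709 703 710 709 702
604 532 540 687 707 710 708 708 703 700 709 709 709 709 713 711 703 701 706 700 706 711 706 706 702 707 707 702
600 530 535 682 705 694 673 684 667 675 693 706 708 710 710 526 510 700 
[... 1803 characters left out ...]
 378 314 314 386 384 391 566
618 587 533 510 367 370 366 372 334 328 270 240 222 193 168 134 221 308 342 366 375 377 384 387 388 385 388 582
620 586 535 525 465 390 369 370 369 359 360 364 350 365 349 344 302 336 366 373 373 379 383 386 388 383 400 661
617 613 538 545 669 493 368 372 367 359 365 374 374 374 386 373 200 296 368 375 374 377 382 387 385 383 424 678
620 610 539 549 646 413 368 552 405 359 363 568 645 624 656 569 410 425 387 379 379 379 382 386 385 382 399 667
618 611 542 537 542 367 366 548 436 360 363 535 678 677 676 683 678 669 582 572 474 376 382 385 514 411 446 670
618 607 537 523 386 369 367 424 374 360 408 642 674 674 675 682 683 672 664 648 421 379 380 385 589 648 654 673
```

The knob reads about 1.573, with the pointer in line with the long bar. I'll push it down with closed fingers on its top.

```bash
python3 -m creep '[{"translation":[15,0,0],"angular":[0,0,0],"jaw":0},{"translation":[30,0,0],"angular":[0,0,0],"jaw":0},{"translation":[45,0,5],"angular":[0,0,0],"jaw":0},{"translation":[51,0,20],"angular":[0,0,0],"jaw":0},{"translation":[51,0,40],"angular":[0,0,0],"jaw":0},{"translation":[51,0,60],"angular":[0,0,0],"jaw":0},{"translation":[51,0,78],"angular":[0,0,0],"jaw":0},{"translation":[51,0,84],"angular":[0,0,0],"jaw":0}]'
python3 -m creep '[{"translation":[0,0,4],"angular":[0,0,0],"jaw":0},{"translation":[0,0,7],"angular":[0,0,0],"jaw":0},{"translation":[0,0,10],"angular":[0,0,0],"jaw":0},{"translation":[0,0,12],"angular":[0,0,0],"jaw":0},{"translation":[0,0,14],"angular":[0,0,0],"jaw":0},{"translation":[0,0,16],"angular":[0,0,0],"jaw":0},{"translation":[0,0,18],"angular":[0,0,0],"jaw":0},{"translation":[0,0,18],"angular":[0,0,0],"jaw":0}]'
```

```text
t: 24.95
ee_pos: [453.1, 188.1, 145.7]
orientation: [3.133, 0.216, -0.005]
ft_force: [0.7, -0.5, 0.8]
width: 0.5
grasp_force: 0.0
t: 25.95
ee_pos: [454.2, 188.6, 129.5]
orientation: [-3.134, -0.216, 0.0]
ft_force: [-0.0, 0.0, 1.5]
width: 0.6
grasp_force: 0.5
```

```bash
python3 -m creep '[{"translation":[0,0,0.5],"angular":[0,0,0],"jaw":0},{"translation":[0,0,1],"angular":[0,0,0],"jaw":0},{"translation":[0,0,1.5],"angular":[0,0,0],"jaw":0},{"translation":[0,0,2],"angular":[0,0,0],"jaw":0},{"translation":[0,0,2.5],"angular":[0,0,0],"jaw":0},{"translation":[0,0,3],"angular":[0,0,0],"jaw":0},{"translation":[0,0,3],"angular":[0,0,0],"jaw":0},{"translation":[0,0,3],"angular":[0,0,0],"jaw":0}]'
```

```text
t: 26.95
ee_pos: [454.4, 188.7, 128.9]
orientation: [-3.134, -0.216, -0.001]
ft_force: [-7.8, -2.7, 28.9]
width: 0.4
grasp_force: 14.3
```

Pressing with 29 N at z 128.9 means the knob is at its stop. I retreat and check everything.

```bash
python3 -m creep '[{"translation":[0,0,-10],"angular":[0,0,0],"jaw":0},{"translation":[0,0,-40],"angular":[0,0,0],"jaw":0},{"translation":[0,0,-75],"angular":[0,0,0],"jaw":0},{"translation":[-15,0,-105],"angular":[0,0,0],"jaw":0.4},{"translation":[-40,0,-115],"angular":[0,0,0],"jaw":0.7},{"translation":[-50,0,-115],"angular":[0,0,0],"jaw":0.7},{"translation":[-50,0,-115],"angular":[0,0,0],"jaw":0.7},{"translation":[-50,0,-115],"angular":[0,0,0],"jaw":0.7}]'
python3 kn.py 129 | head -4
python3 rim.py
python3 - <<'E'
from h import *
for c in ('scene','side'):
    ctrl.get_image(c)
    for n in ('bottle','shaker'): print(c,n,[np.round(x['rect']).tolist() for x in ctrl.look_for(c,n)[:1]])
E
```

```text
t: 27.95
ee_pos: [405.0, 181.8, 241.1]
orientation: [3.134, 0.216, -0.001]
ft_force: [0.2, -0.5, 0.5]
width: 46.8
grasp_force: 0.0
[405.  181.8 241.2] [[0.991, 0.137, -0.001], [0.137, -0.991, -0.0], [-0.001, 0.0, -1.0]]
[{'rect': [297.4, 153.8, 351.1, 210.9], 'score': 0.8}]
blob 983 [464.5 189. ] dir [ 0.999 -0.041] ext [4.57 1.11] joint 1.578
535 539 690 708 712 711 712 712 705 713 713 711 715 716 717 715 711 708 708 703 711 711 709 710 705 711 712 704
sphere [638.2 181.1 171.7] tilt deg [-0.3 -0.8] score -914.0582275390625 rim centre [638.8 180.9 128.7]
home level score -888.2903 n [-0.014  0.005  1.   ]
scene bottle [[274.0, 174.0, 294.0, 215.0]]
scene shaker [[358.0, 255.0, 373.0, 277.0]]
side bottle [[347.0, 245.0, 368.0, 296.0]]
side shaker [[231.0, 219.0, 256.0, 251.0]]
```

```bash
python3 -c "
from workcell import ctrl
print(ctrl.close_job())"
```

```text
the job is handed in; nothing more can be done
None
```

The job is handed in: the wok sits in the dish, centred to about 1 mm and level to within about 1°; the knob was pulled up, turned to twelve o'clock and pushed down to its stop; the bottle and shaker have not visibly moved, and the robot is clear of everything.

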